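Leak detector back into its rack bay

TASK

Put the gas leak detector (the wide hand instrument with a blunt square nose, lying on the table) back into its own bay of the sloping rack, the one whose outline has its shape: first draw that bay's keeper bolt all the way up the slope, lay the detector gently flat on the bay floor with its display up and its nose towards the bolt, let go of it, then slide the bolt fully home over its nose. Leave the other bolts closed, and the thin-nosed thermometer and the other things on the table where they are.

Things in the scene. Friction and masses are not known exactly. Their poses are not given: they have to be found in the camera images.
- det_centre (a point): Centre of the loose gas leak detector, half-way up (18 mm over its underside). Grey hand instrument lying flat, 170 mm long, 54 wide, 36 high, 0.2 to 0.45 kg. x along it to the nose, y across, z out of its display face. Grey body from 85 mm behind this point to 45 mm ahead; black nose, 34 mm wide, 28 high (flush underneath), from 45 to 85 mm ahead.
- det_nose (a point): Tip of the detector's nose: 85 mm ahead of its centre, 14 mm above its underside. Same axes as the detector.
- bay_det: Detector's own bay, one of three 102 mm wide white bays side by side, 108 mm apart, in any order. Origin on its floor, where the middle of the detector's underside belongs. Floor rises 30 degrees away from the robot: x up the slope, y left across it, z square out of it. Detector home: centre at (0, 0, 18 mm), axes parallel to these. A black outline of it is on the floor and on a card below.
- ledge_det (a point): Top middle of that bay's lower end ledge, bay x = -94 mm. Aluminium ledge 22 mm high, inner face at bay x = -90 mm. From it two side fences 20 mm high, inner faces at y = +-32 mm, run up to x = -50 mm and guide the detector's body (5 mm play each side). From x = -50 to 53 mm the sides are open for fingers down to the floor.
- stop_det (a point): Top middle of that bay's upper stop block (bay x = 92 mm, 32 mm high) which carries the bolt. Two fences 20 mm high, inner faces at y = +-22 mm, run from x = 53 to 90 mm and guide the nose (5 mm play each side; lengthways the detector has 5 to 7 mm).
- keeper_det (a joint): Keeper bolt of the detector's bay, m: 0 = closed (its 24 mm wide steel tongue, 33 to 40 mm above the floor, reaches down to bay x = 58 mm and blocks the nose's place), 0.038 = fully withdrawn up the slope (bay x), tongue clear. It slides with about 2.5 N friction and stays where it is left. Starts closed to within 10 mm.
- knob_det (a point): Grip point on that bolt's black upright knob, 16 mm wide (bay y) and 30 mm along the slope (bay x), standing square out of the slope from 40 to 82 mm above the bay floor. This point is 68 mm above the floor, mid-knob, and moves with the bolt (bay x = 110 mm + joint value). Same axes as the bay. Guides beside it reach 41 mm above the floor.
- keeper_thm (a joint): Keeper bolt of the empty thermometer instrument's bay, 0 = closed (tongue over the bay), up to 0.038 m = fully withdrawn up the slope; it should stay closed.
- keeper_man (a joint): Keeper bolt of the occupied manometer instrument's bay, 0 = closed (tongue over the bay), up to 0.038 m = fully withdrawn up the slope; it should stay closed.
- thm_centre (a point): Centre of the loose thermometer, half-way up: grey hand instrument 170 mm long, 38 mm wide, 32 mm high, with a thin round steel probe 20 mm thick as nose (x along it). It stays on the table.
- valve: Upright brass ball valve, 40 mm across and 70 mm high with a steel lever on one side; origin under its centre. Stays.
- pump: White pump housing, 88 mm across and 85 mm high with a short steel spout; origin under its centre. Stays.
- tape: White tape roll lying flat, 56 mm across, 20 mm high; origin under its centre. Stays.
- wrench: Steel wrench, 200 mm long, lying flat; origin under its middle, x along it. Stays.
- det: The leak detector itself; origin on its underside, 18 mm below its centre point, same axes.
Things that resemble listed ones, but are neither listed nor needed, are in the scene too. Leave any purple look-alike of the det alone.

How it is judged:
By the outcome, as a careful person would: the job done as asked, in the order asked, and still so for the second after the job is handed in, with the robot touching nothing.
It also fails if it takes over 61 s, if anything falls off the work surface, if the arm or the gripper's body presses on something with over 40 N, if the wrist force passes 120 N, or if a joint passes its speed limit or range.

ROBOT

A 7-joint arm with a two-finger parallel gripper is mounted at the origin on the work surface. World frame = base frame: x ahead of the robot, y to its left, z up, the work surface at z = 0. Lengths are in m, angles in rad, forces in N, time in s.
With the tool pointing down it reaches from about 0.425 to 1.025 m from the base axis. Payload 9.4 kg.
Tool frame: the origin (TCP) lies midway between the tips of the shut fingers; the grasp point (between the pads) lies r.grip_depth behind it (r.grip_depth is the distance from the TCP to the grasp point, in m); z points along the fingers, y is the line along which they close (so a half turn about z gives the same grasp; the last joint's range is limited). The gripper opens to 85 mm and grips with 20 to 120 N. Pads are 22 mm wide; open, the fingers measure 114 mm over their backs; the gripper's body (76 mm by 85 mm) begins 54 mm behind the grasp point. The pads swing forward as they close: fully open they stand 13 mm farther back than shut.
Start: joints at [-1.273, 0.599, -0.003, 1.599, 0.002, 0.943, -0.08], TCP at [0.265, 0.675, 0.198] pointing down, gripper open.
Joint ranges: [-2.57, 2.57], [-0.35, 1.97], [-1.29, 1.29], [0.11, 2.56], [-1.05, 4.19], [0.11, 1.86], [-2.63, 2.63]. Speed limits (rad/s): [2.22, 2.22, 3.01, 3.01, 3.14, 3.14, 3.14].

INTERFACE

Orientations are given as a 3x3 rotation matrix whose columns are the frame's x, y, z axes.
In Python, from rig import r gives the robot as it stands. The module is installed in compiled form; this text tells all that it offers.
- The arm moves only by the tool send_rows, never from a script. Its argument "steps" is text: rows parted by semicolons, each of 5 numbers parted by spaces: the shift along the tool's x, y, z in mm, then the turn about the tool's z in rad, then the finger opening in mm, from 0 to 85.4. A call has 1 to 12 rows; each row is the pose to reach, as a shift and turn from the pose commanded when the call began, along the tool's axes at that moment; what a row does not reach only later rows make up. A row lasts 1/12 s, in which the tool goes at most 41.7 mm and 7.16 degrees, less where a joint would pass 70% of its speed; a pose out of reach is approached as far as the arm can. A call with a gripper value outside its range is refused whole. The fingers move at their own pace and stop on an object; the grip force is fixed at half the most. Time passes only in rows, so rows that repeat a pose let the fingers close. It gives the time, the measured TCP pose, the force, the opening and the grip force at its end, in the units of the state.
- r.read_state(): the state, without advancing time (a new reading comes with each control period).
- r.capture(name): name is "side" or "top"; returns a dict with "color" (384x512x3 uint8, red, green, blue), "fx", "fy", "cx", "cy" (pixels), "D" ([k1, k2, p1, p2, k3] as OpenCV has them; the pictures are not rectified), "R" (3x3) and "t" (3): a world point X has camera coordinates R X + t. Camera axes: x right, y down, z forward; pixel columns grow to the right and rows downward; lengths in m; the calibration is good to about 2 mm. A picture is of the moment at which its call begins. There is no depth.
- r.job_done(): hands the job in; it is judged then, once.
The state is a dict: "time_s": time; "qpos": joint angles; "qd": joint speeds; "effort": joint torques, N m; "ee_pos": TCP position; "ee_rot": TCP orientation; "contact_force": force on the tool from outside, world axes, zero at the start; "wrist_torque": the same for the moment, N m; "grip_width": finger opening in m; "grip_force": force on a finger pad.
Only numpy, scipy, OpenCV 4.12 (cv2) and the standard library are available. Lean on these libraries where they do the work, as an engineer would, in place of code of your own. Each camera call takes 0.05 s, during which the arm holds its last target. There are 200 camera calls.

## Working session

There is one attempt and no reset: what is moved stays moved. The work goes in short steps, Python scripts to look and compute and a tool call to move; the robot and the scene stay as the last step left them, time stands still between calls to the robot, and variables do not carry over. Pictures are saved under pics/ and viewed, at most 10 in all, crops included, and the job is handed in when it is done.

Besides the shell and the picture viewer there is one more tool, called after "Call:" by a JSON object that holds its "fn" and its "kwargs", one argument or row to a line. send_rows: Moves the arm, as the interface text tells. Its arguments: {"type":"object","properties":{"steps":{"type":"string"}},"required":["steps"]}

```bash
mkdir -p pics; python3 - <<'E'
from rig import r
import cv2,numpy as np,pickle
for n in("top","side"):
    c=r.capture(n); pickle.dump(c,open(f"pics/{n}0.pkl","wb"))
    cv2.imwrite(f"pics/{n}0.png",cv2.resize(c["color"][:,:,::-1],(800,600),interpolation=cv2.INTER_CUBIC))
    print(n,c["fx"],c["cx"],c["cy"],np.round(c["D"],3),(-c["R"].T@c["t"]).round(3),c["R"].round(2).tolist())
s=r.read_state();print(s["ee_pos"],s["ee_rot"],s["grip_width"],r.grip_depth,s["time_s"])
E
```

```text
top 379.2797488591832 252.90546846987166 194.17779696546188 [-0.094  0.     0.     0.     0.   ] [ 0.338 -0.067  1.439] [[0.02, -1.0, 0.03], [-0.99, -0.03, -0.11], [0.11, -0.02, -0.99]]
side 469.24728812644094 259.29898652667805 195.0333845312092 [-0.009  0.     0.     0.     0.   ] [-0.246 -0.938  1.239] [[0.76, -0.65, -0.01], [-0.45, -0.52, -0.73], [0.47, 0.55, -0.69]]
[0.2652729  0.67424256 0.19752449] [[-9.30587373e-01  3.66069644e-01 -3.95332529e-04]
 [ 3.66069838e-01  9.30586438e-01 -1.32458408e-03]
 [-1.16998933e-04 -1.37736054e-03 -9.99999045e-01]] 0.08573361092720005 0.0187 0.1
```

View pics/top0.png

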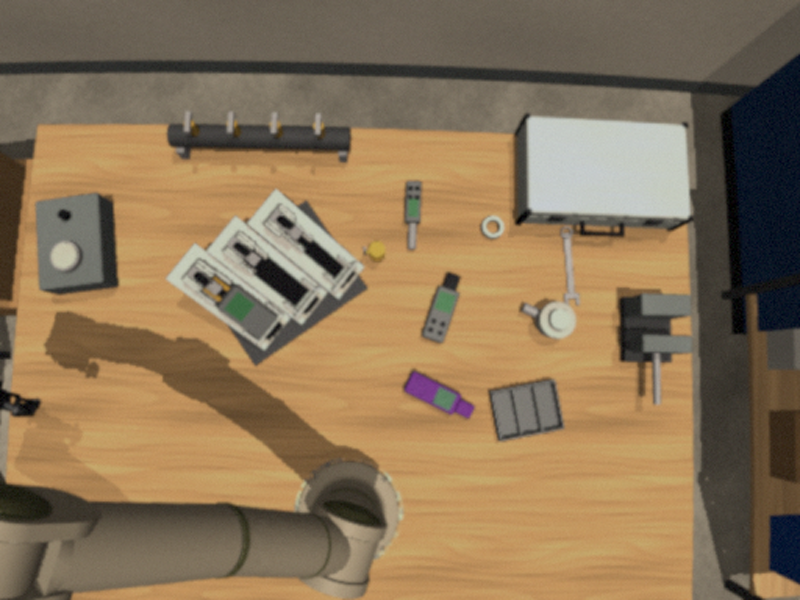

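View pics/side0.png

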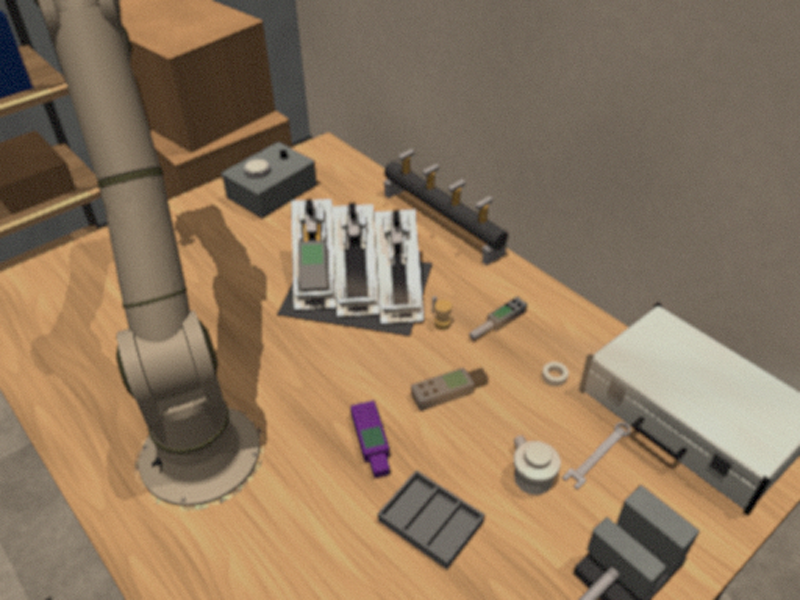

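Candidates (800x600 top-picture pixels):
- Grey instrument at (440,308) with a wide black blunt nose. This fits the detector.
- Grey instrument at (413,215) with a thin steel probe, which is the thermometer.
- Purple look-alike at (438,394), to be left alone.

For bays, the middle one at (268,270) is empty with a wide outline. The right one at (310,235) has a narrow outline, and the left one is occupied. I'll confirm with enlarged crops.

```bash
python3 - <<'E'
import cv2,numpy as np,pickle
T=pickle.load(open("pics/top0.pkl","rb"))["color"][:,:,::-1];S=pickle.load(open("pics/side0.pkl","rb"))["color"][:,:,::-1]
def crop(I,x,y,w,h,k):
    o=cv2.resize(I[y:y+h,x:x+w],None,fx=k,fy=k,interpolation=cv2.INTER_CUBIC)
    for i in range(0,w,10):
        cv2.line(o,(i*k,0),(i*k,6),(0,0,255),1); 
        if i%20==0: cv2.putText(o,str(x+i),(i*k,16),0,.35,(0,0,255),1)
    for i in range(0,h,10):
        cv2.line(o,(0,i*k),(6,i*k),(0,0,255),1)
        if i%20==0: cv2.putText(o,str(y+i),(8,i*k+4),0,.35,(0,0,255),1)
    return o
cv2.imwrite("pics/c1.png",crop(T,120,120,120,100,6))
cv2.imwrite("pics/c2.png",crop(S,180,120,100,95,6))
a=crop(T,265,165,40,60,9);b=crop(S,255,225,45,60,9)
cv2.imwrite("pics/c3.png",np.hstack([a,b]))
E
```

```text
(no output)
```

View pics/c1.png

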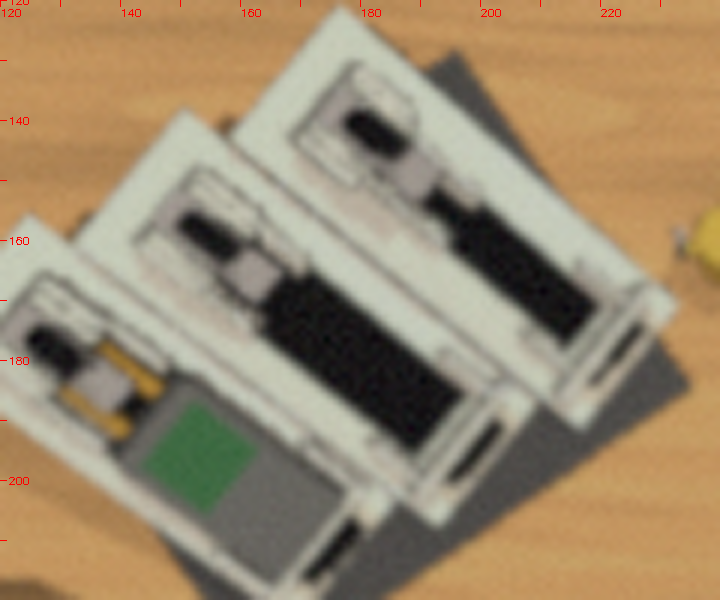

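View pics/c2.png

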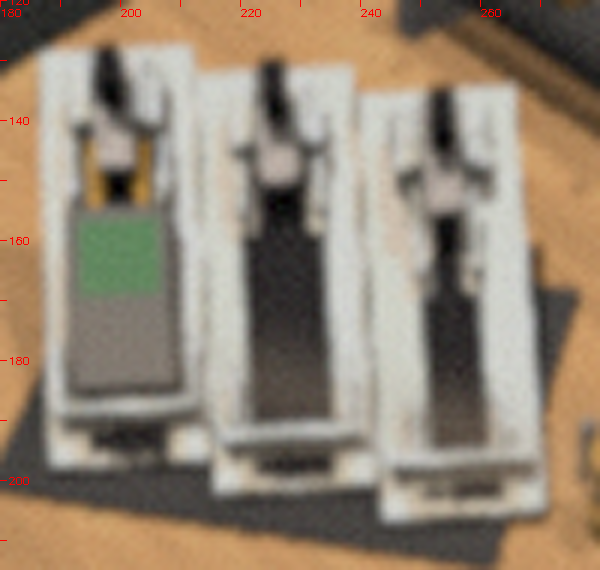

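View pics/c3.png

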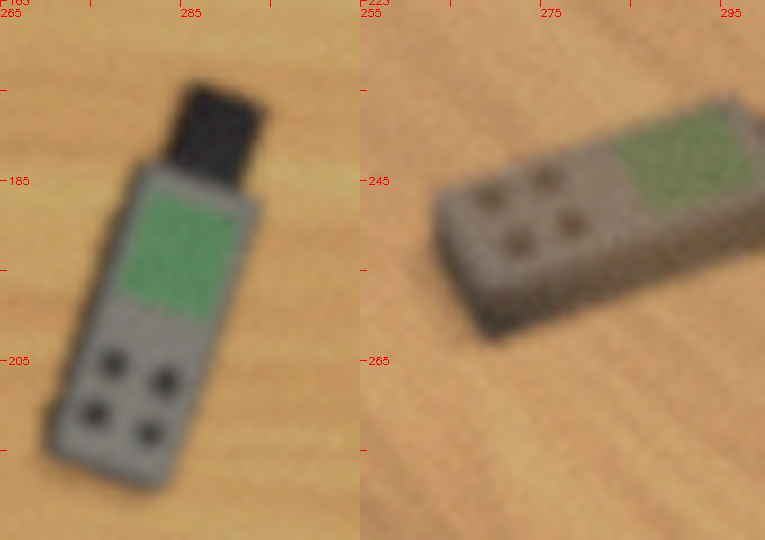

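The crops settle both choices. The middle bay's silhouette is the wide one with the wide nose, with its tongue end near c1 (270,286), so it is the detector's bay. The right bay's silhouette is thin-nosed and belongs to the thermometer. The grey instrument with the blunt black nose, tip near top px (290,175), is the detector. Next I fit the poses and overlay the models.

```bash
cat > geo.py <<'E'
import numpy as np,cv2
from scipy.spatial.transform import Rotation as Ro
from scipy.optimize import least_squares
def proj(c,X):
    return cv2.projectPoints(np.atleast_2d(np.array(X,float)),cv2.Rodrigues(c["R"])[0],c["t"],np.array([[c["fx"],0,c["cx"]],[0,c["fy"],c["cy"]],[0,0,1]]),np.array(c["D"]))[0][:,0]
def bayT(p,X): # p: x,y,z,yaw ; X bay coords in m
    R=Ro.from_euler("ZY",[p[3],-np.pi/6]).as_matrix()
    return np.array(X)@R.T+p[:3]
def detT(p,X):
    R=Ro.from_euler("Z",[p[2]]).as_matrix()
    return np.array(X)@R.T+[p[0],p[1],0]
def box(x0,x1,y0,y1,z0,z1):
    P=np.array([[x,y,z] for x in(x0,x1) for y in(y0,y1) for z in(z0,z1)])/1e3
    return P,[(0,1),(2,3),(4,5),(6,7),(0,2),(1,3),(4,6),(5,7),(0,4),(1,5),(2,6),(3,7)]
def draw(I,c,x,y,w,h,k,boxes):
    o=cv2.resize(np.ascontiguousarray(I[y:y+h,x:x+w]),None,fx=k,fy=k,interpolation=cv2.INTER_CUBIC)
    for (P,E),col in boxes:
        q=((proj(c,P)-[x,y]+.5)*k-.5)
        for a,b in E: cv2.line(o,tuple(int(v) for v in q[a]),tuple(int(v) for v in q[b]),col,1,cv2.LINE_AA)
    return o
E
cat > fit.py <<'E'
from geo import *
import pickle
T=pickle.load(open("pics/top0.pkl","rb"));S=pickle.load(open("pics/side0.pkl","rb"))
def px(L,x,y,k): return (np.array(L,float)+.5)/k-.5+[x,y]
dt=px([(140,165),(258,205),(165,487),(52,447),(188,85),(268,105)],265,165,9)
dX=np.array([(45,27,36),(45,-27,36),(-85,-27,36),(-85,27,36),(85,17,28),(85,-17,28)])/1e3
ds=px([(435-360,195),(490-360,290),(495-360,340),(735-360,97)],255,225,9)
dXs=np.array([(-85,27,36),(-85,-27,36),(-85,-27,0),(45,27,36)])/1e3
f=lambda p:np.r_[(proj(T,detT(p,dX))-dt).ravel(),(proj(S,detT(p,dXs))-ds).ravel()]
d=least_squares(f,[.55,-.1,-.3],loss="soft_l1",x_scale=[.1,.1,.3]);print("det",d.x.round(4),f(d.x).reshape(-1,2).round(1).tolist())
bt=px([(265,325),(314,267),(412,452),(468,392),(255,303),(285,268)],120,120,6)
bX=lambda q:np.array([(45,27,0),(45,-27,0),(-85,27,0),(-85,-27,0),(58+q,12,40),(58+q,-12,40)])/1e3
bs=px([(248,237),(326,237),(258,186),(302,186)],180,120,6)
bXs=lambda q:np.array([(45,27,0),(45,-27,0),(58+q,12,36),(58+q,-12,36)])/1e3
g=lambda p:np.r_[(proj(T,bayT(p,bX(p[4])))-bt).ravel(),(proj(S,bayT(p,bXs(p[4])))-bs).ravel()]
b=least_squares(g,[.7,.2,.08,.87,3],loss="soft_l1",x_scale=[.1,.1,.1,.3,3]);print("bay",b.x.round(4),g(b.x).reshape(-1,2).round(1).tolist())
np.save("fit.npy",np.r_[d.x,b.x])
q=b.x[4];p=b.x
bb=[box(-98,-90,-40,40,0,22),box(45,45,-27,27,0,0),box(-85,45,-27,27,0,0),box(58+q,95+q,-12,12,33,40),box(95+q,125+q,-8,8,40,82),box(53,90,22,22,0,20),box(53,90,-22,-22,0,20)]
cols=[(255,0,0),(0,0,255),(0,0,255),(0,255,255),(0,255,0),(255,0,255),(255,0,255)]
B=[((bayT(p,P),E),c) for (P,E),c in zip(bb,cols)]
D=[((detT(d.x,P),E),(0,0,255)) for P,E in[box(-85,45,-27,27,0,36),box(45,85,-17,17,0,28)]]
t=T["color"][:,:,::-1];s=S["color"][:,:,::-1]
o=[draw(t,T,138,138,80,60,5,B),draw(s,S,205,125,50,60,5,B),draw(t,T,265,165,40,60,5,D),draw(s,S,255,225,60,48,5,D)]
W=np.zeros((600,700,3),np.uint8)
for i,(yy,xx) in zip(o,[(0,0),(0,400),(300,0),(300,210)]): W[yy:yy+i.shape[0],xx:xx+i.shape[1]]=i
cv2.imwrite("pics/ov.png",W)
E
python3 fit.py
```

```text
Traceback (most recent call last):
  File "fit.py", line 10, in <module>
    d=least_squares(f,[.55,-.1,-.3],loss="soft_l1",x_scale=[.1,.1,.3]);print("det",d.x.round(4),f(d.x).reshape(-1,2).round(1).tolist())
  File "fit.py", line 9, in <lambda>
    f=lambda p:np.r_[(proj(T,detT(p,dX))-dt).ravel(),(proj(S,detT(p,dXs))-ds).ravel()]
                      ~~~~^^^^^^^^^^^^^^
  File "geo.py", line 5, in proj
    return cv2.projectPoints(np.atleast_2d(np.array(X,float)),cv2.Rodrigues(c["R"])[0],c["t"],np.array([[c["fx"],0,c["cx"]],[0,c["fy"],c["cy"]],[0,0,1]]),np.array(c["D"]))[0][:,0]
           ~~~~~~~~~~~~~~~~~^^^^^^^^^^^^^^^^^^^^^^^^^^^^^^^^^^^^^^^^^^^^^^^^^^^^^^^^^^^^^^^^^^^^^^^^^^^^^^^^^^^^^^^^^^^^^^^^^^^^^^^^^^^^^^^^^^^^^^^^^^^^^^^^^^^^^^^^^^^^^^^
cv2.error: OpenCV(4.12.0) /io/opencv/modules/calib3d/src/calibration_base.cpp:1490: error: (-215:Assertion failed) npoints >= 0 && (depth == CV_32F || depth == CV_64F) in function 'projectPoints'
```

```bash
sed -i 's/from_euler("Z",\[p\[2\]\])/from_euler("Z",p[2])/' geo.py; python3 fit.py
```

```text
det [ 0.4933 -0.2131 -0.2923] [[0.2, -1.0], [0.7, -1.0], [0.6, 0.7], [-0.7, 0.6], [0.3, -0.9], [-0.0, -0.4], [-1.0, -0.5], [-0.3, 0.5], [-0.9, 1.8], [0.3, -1.6]]
bay [0.5478 0.1827 0.0746 0.9187 7.5433] [[-1.8, 0.9], [-0.3, -1.0], [0.3, 1.3], [0.2, 0.1], [0.4, -0.5], [-0.2, 0.1], [-0.5, 0.3], [0.5, -0.3], [1.0, 0.2], [0.0, -0.1]]
```

View pics/ov.png

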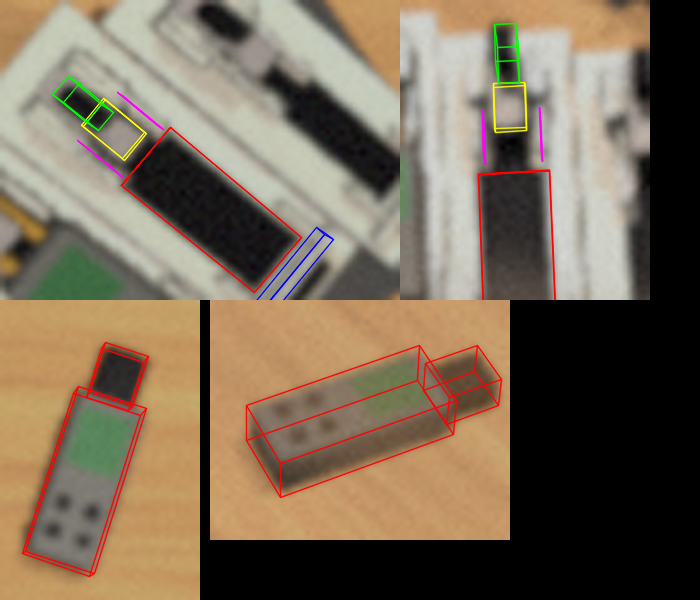

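The overlays fit both the bay and the detector to about 1 px. The bolt is about 7 mm open. Now I refine the yaws from the blobs and work out the knob approach.

```bash
cat >> geo.py <<'E'
def move(s,tgt,head):
    "shift (mm, tool axes) and turn to bring TCP to tgt with tool y at heading head (mod pi)"
    R=np.array(s["ee_rot"]);sh=R.T@(np.array(tgt)-s["ee_pos"])*1e3
    h=np.arctan2(R[1,1],R[0,1]);d=(head-h+np.pi/2)%np.pi-np.pi/2
    return sh.round(1).tolist(),round(-d,4)
E
python3 - <<'E'
from geo import *
import pickle
from rig import r
F=np.load("fit.npy");T=pickle.load(open("pics/top0.pkl","rb"));S=pickle.load(open("pics/side0.pkl","rb"))
def refine(c,proj3,P0,scale,poly,mask):
    # maximise IoU-like contrast between projected polygon and mask
    from scipy.optimize import minimize
    k=8
    M=cv2.resize(mask.astype(np.float32),None,fx=k,fy=k,interpolation=cv2.INTER_CUBIC)
    def cost(u):
        q=proj(c,proj3(P0+u*scale,poly));m=np.zeros(M.shape,np.uint8)
        cv2.fillPoly(m,[(((q+.5)*k-.5)*16).round().astype(np.int32)],1,shift=4)
        return np.abs(M-m).sum()/k/k
    z=minimize(cost,np.zeros(3),method="Nelder-Mead",options=dict(initial_simplex=np.vstack([np.zeros(3),np.eye(3)])))
    print(cost(np.zeros(3)),z.fun);return P0+z.x*scale
# bay black body blob (top): black soft mask
for n,c,roi in(("top",T,(160,160,202,200)),):
    g=c["color"].max(2).astype(float);w=np.clip((120-g)/(120-35),0,1);m=np.zeros_like(w);x0,y0,x1,y1=roi
    # restrict to body blob: dilated fit polygon
    body=np.array([(45,27,0),(45,-27,0),(-85,-27,0),(-85,27,0)])/1e3
    roiM=np.zeros(w.shape,np.uint8);cv2.fillPoly(roiM,[proj(c,bayT(F[3:7],np.array([(45,33,0),(45,-33,0),(-91,-33,0),(-91,33,0)])/1e3)).round().astype(np.int32)],1)
    P=refine(c,lambda p,X:bayT([p[0],p[1],F[5],p[2]],X),F[[3,4,6]],np.array([.003,.003,.03]),body,w*roiM)
    print("bay top",P.round(4))
g=T["color"].astype(float);sat=g.max(2)-g.min(2)
# detector: wood is r-b large; body grey/black/green => use r-b small
rb=g[...,0]-g[...,2];w=np.clip((60-rb)/45,0,1)
roi=np.zeros(w.shape,np.uint8);roi[168:226,264:303]=1
poly=np.array([(85,17,28),(45,17,32),(45,27,36),(-85,27,36),(-85,-27,36),(45,-27,36),(45,-17,32),(85,-17,28)])/1e3
P=refine(T,detT,F[:3],np.array([.003,.003,.03]),poly,w*roi);print("det top",P.round(4),rb[150,250],rb[200,280])
s=r.read_state();p=F[3:7];q=F[7]
yaw=p[3]
k=bayT(p,[[.110+q/1e3,0,.068]])[0];print("knob",k.round(4))
tcp=k-[0,0,r.grip_depth]
print("above",move(s,tcp+[0,0,.06],yaw+np.pi/2),"down 60; slope dir +38-q; tool-x after:")
E
```

```text
81.436325 78.42402648925781
bay top [0.5476 0.1847 0.9304]
73.24685 57.70127487182617
det top [ 0.4924 -0.2113 -0.3167] 90.0 12.0
knob [0.5889 0.2366 0.1923]
above ([-461.4, -288.9, -35.6], np.float64(-1.2935)) down 60; slope dir +38-q; tool-x after:
```

Call:
{"fn": "send_rows", "kwargs": {
  "steps": "0 0 -40 0 60; 0 0 -80 0 60; -40 -25 -90 -0.12 60; -80 -50 -90 -0.24 60; -461 -289 -90 -1.3 60; -461 -289 -90 -1.3 60; -461 -289 -90 -1.3 60; -461 -289 -90 -1.3 60; -461 -289 -90 -1.3 60; -461 -289 -90 -1.3 60; -461 -289 -90 -1.3 60; -461 -289 -90 -1.3 60"
}}

```text
time_s: 1.1
ee_pos: [0.5131, 0.3383, 0.288]
ee_rot: [[-0.644, -0.765, -0.0], [-0.765, 0.644, -0.0], [0.0, 0.0, -1.0]]
contact_force: [0.5, -0.1, 0.1]
grip_width: 0.0601
grip_force: 0.0
```

Call:
{"fn": "send_rows", "kwargs": {
  "steps": "0 0 0 0 60"
}}

```text
time_s: 1.18
ee_pos: [0.5188, 0.3302, 0.2876]
ee_rot: [[-0.65, -0.76, 0.002], [-0.76, 0.65, -0.005], [0.003, -0.005, -1.0]]
contact_force: [0.8, -0.5, 0.3]
grip_width: 0.0601
grip_force: 0.0
```

```bash
python3 - <<'E'
from geo import *
from rig import r
F=np.load("fit.npy");F[6]=.925;F[3]=.5477;F[4]=.1835;F[:3]=[.4926,-.2122,-.308];np.save("fit2.npy",F)
p=F[3:7]
s=r.read_state();print(s["ee_pos"],s["qpos"])
k=bayT(p,[[.110+F[7]/1e3,0,.068]])[0];tcp=k-[0,0,r.grip_depth]
print(k,move(s,tcp,p[3]+np.pi/2))
R=s["ee_rot"]
print("slope dir in tool",np.array(R).T@(bayT(p,[[1,0,0]])[0]-p[:3]))
E
```

```text
[0.51884312 0.33018898 0.28759656] [-0.48838259  0.3902355  -0.245711    1.74655386  0.11477266  1.02017561
  1.65760937]
[0.58850167 0.23764289 0.19226935] ([24.8, -112.5, 114.6], np.float64(-0.0615))
slope dir in tool [-0.86312033  0.05083262 -0.50243342]
```

Call:
{"fn": "send_rows", "kwargs": {
  "steps": "25 -113 55 -0.06 60; 25 -113 55 -0.06 60; 25 -113 55 -0.06 60; 25 -113 55 -0.06 60; 25 -113 55 -0.06 60; 25 -113 55 -0.06 60"
}}

```text
time_s: 1.68
ee_pos: [0.5818, 0.2484, 0.2329]
ee_rot: [[-0.602, -0.798, -0.001], [-0.798, 0.602, 0.0], [0.0, 0.001, -1.0]]
contact_force: [0.4, 0.6, -0.4]
grip_width: 0.0601
grip_force: 0.0
```

```bash
cat > chk.py <<'E'
from geo import *
from rig import r
F=np.load("fit2.npy");p=F[3:7]
s=r.read_state()
k=bayT(p,[[.110+F[7]/1e3,0,.068]])[0];tcp=k-[0,0,r.grip_depth]
print(s["ee_pos"],"to knob",move(s,tcp,p[3]+np.pi/2),"slope",np.array(s["ee_rot"]).T@(bayT(p,[[1,0,0]])[0]-p[:3]))
E
python3 chk.py; python3 - <<'E'
from geo import *
from rig import r
import pickle
F=np.load("fit2.npy");p=F[3:7];s=r.read_state()
c=r.capture("side");o=c["color"][:,:,::-1]
print(proj(c,[s["ee_pos"]]))
t=r.capture("top")
a=cv2.resize(o[90:210,185:285],(500,600),interpolation=cv2.INTER_CUBIC)
cv2.imwrite("pics/k1.png",a)
E
```

```text
[0.58179308 0.2483725  0.23290351] to knob ([4.5, -11.9, 59.3], np.float64(-0.0007)) slope [-0.86580776  0.00107135 -0.50037564]
[[221.79935652 124.95449426]]
```

View pics/k1.png

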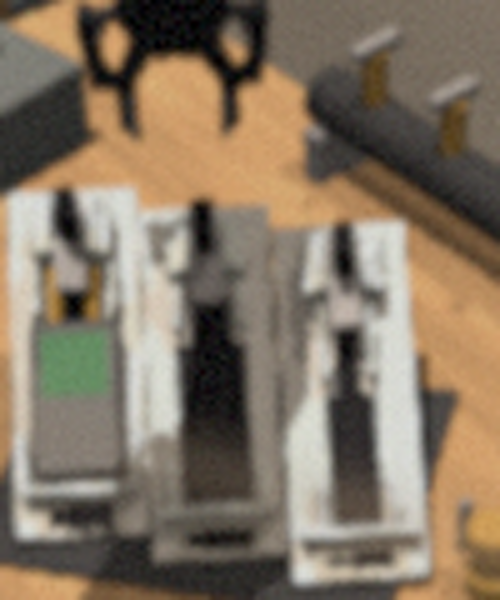

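The picture shows the open finger tips at crop (130,130) and (232,130), centred where the projection puts them, and the det bay's knob at (203,225).

Call:
{"fn": "send_rows", "kwargs": {
  "steps": "0 0 0 0 60; 0 0 0 0 60"
}}

```text
time_s: 1.95
ee_pos: [0.5816, 0.2494, 0.2339]
ee_rot: [[-0.6, -0.8, 0.001], [-0.8, 0.6, 0.001], [-0.001, -0.0, -1.0]]
contact_force: [0.0, 0.7, -0.5]
grip_width: 0.0603
grip_force: 0.0
```

```bash
python3 chk.py
```

```text
[0.58164974 0.24940258 0.23385655] to knob ([5.4, -12.5, 60.3], np.float64(0.0022)) slope [-0.86651857 -0.0020271  -0.49914072]
```

Call:
{"fn": "send_rows", "kwargs": {
  "steps": "5.4 -12.5 20 0 60; 5.4 -12.5 40 0 60; 5.4 -12.5 60 0 60; 5.4 -12.5 60 0 60; 5.4 -12.5 60 0 60; 5.4 -12.5 60 0 30; 5.4 -12.5 60 0 10; 5.4 -12.5 60 0 5; 5.4 -12.5 60 0 5; 5.4 -12.5 60 0 5"
}}

```text
time_s: 2.78
ee_pos: [0.5877, 0.2373, 0.1744]
ee_rot: [[-0.601, -0.799, -0.001], [-0.799, 0.601, 0.001], [-0.0, 0.001, -1.0]]
contact_force: [-5.6, 1.5, 6.3]
grip_width: 0.013
grip_force: 58.6
```

```bash
python3 chk.py
```

```text
[0.58765213 0.23725787 0.17437075] to knob ([-0.8, -0.4, 0.8], np.float64(0.0012)) slope [-8.66084746e-01 -3.82542732e-04 -4.99897055e-01]
```

Call:
{"fn": "send_rows", "kwargs": {
  "steps": "-4.3 0 -2.5 0 5; -8.7 0 -5 0 5; -13 0 -7.5 0 5; -17.3 0 -10 0 5; -21.7 0 -12.5 0 5; -24.2 0 -14 0 5; -26 0 -15 0 5; -27.7 0 -16 0 5; -28.6 0 -16.5 0 5; -28.6 0 -16.5 0 5"
}}

```text
time_s: 3.62
ee_pos: [0.6038, 0.2591, 0.1902]
ee_rot: [[-0.601, -0.799, -0.003], [-0.799, 0.601, -0.001], [0.003, 0.002, -1.0]]
contact_force: [-7.9, -1.5, 4.2]
grip_width: 0.013
grip_force: 59.0
```

```bash
python3 chk.py
```

```text
[0.60381186 0.25913524 0.19017582] to knob ([26.3, -0.7, 16.7], np.float64(0.0011)) slope [-8.64614534e-01  1.89910964e-04 -5.02435739e-01]
```

Call:
{"fn": "send_rows", "kwargs": {
  "steps": "-1.3 0 -0.75 0 5; -2.6 0 -1.5 0 5; -2.6 0 -1.5 0 5; -2.6 0 -1.5 0 5"
}}

```text
time_s: 3.95
ee_pos: [0.604, 0.2594, 0.1904]
ee_rot: [[-0.601, -0.799, -0.007], [-0.799, 0.601, -0.004], [0.007, 0.003, -1.0]]
contact_force: [-8.5, -3.4, 0.5]
grip_width: 0.0131
grip_force: 59.0
```

Call:
{"fn": "send_rows", "kwargs": {
  "steps": "-1.3 0 -0.75 0 5; -2.6 0 -1.5 0 5; -2.6 0 -1.5 0 5; -2.6 0 -1.5 0 5"
}}

```text
time_s: 4.28
ee_pos: [0.6039, 0.2594, 0.1906]
ee_rot: [[-0.602, -0.799, -0.011], [-0.799, 0.602, -0.007], [0.012, 0.004, -1.0]]
contact_force: [-12.6, -7.7, -4.3]
grip_width: 0.013
grip_force: 59.0
```

```bash
python3 chk.py
```

```text
[0.60389298 0.25938568 0.19055545] to knob ([26.4, -0.9, 17.3], np.float64(-0.0001)) slope [-0.85980328  0.00231195 -0.51062019]
```

Call:
{"fn": "send_rows", "kwargs": {
  "steps": "5 0 3 0 5; 5 0 3 0 30; 5 0 3 0 50; 5 0 3 0 60; 5 0 3 0 60; 5 0 -30 0 60; 5 0 -70 0 60; 5 0 -110 0 60; 5 0 -110 0 70; 5 0 -110 0 80"
}}

```text
time_s: 5.12
ee_pos: [0.6077, 0.2598, 0.3058]
ee_rot: [[-0.602, -0.799, 0.005], [-0.799, 0.602, 0.002], [-0.005, -0.003, -1.0]]
contact_force: [-0.5, -1.6, -1.2]
grip_width: 0.0797
grip_force: 0.0
```

```bash
cat > dm.py <<'E'
from geo import *
from rig import r
F=np.load("fit2.npy");s=r.read_state()
print(s["ee_pos"],"to det, tcp z=.007:",move(s,[F[0],F[1],.007],F[2]+np.pi/2),s["qpos"])
E
python3 dm.py
```

```text
[0.60770623 0.25983505 0.3058005 ] to det, tcp z=.007: ([447.8, -191.4, 297.0], np.float64(1.2329)) [-0.32994438  0.43422793 -0.23912612  1.62539326  0.11339641  1.08963963
  1.89598046]
```

Call:
{"fn": "send_rows", "kwargs": {
  "steps": "448 -191 200 1.233 84; 448 -191 200 1.233 84; 448 -191 200 1.233 84; 448 -191 200 1.233 84; 448 -191 200 1.233 84; 448 -191 200 1.233 84; 448 -191 200 1.233 84; 448 -191 200 1.233 84; 448 -191 200 1.233 84; 448 -191 200 1.233 84; 448 -191 200 1.233 84; 448 -191 200 1.233 84"
}}

```text
time_s: 6.12
ee_pos: [0.494, -0.1912, 0.1113]
ee_rot: [[-0.953, 0.303, -0.001], [0.303, 0.953, -0.0], [0.001, -0.001, -1.0]]
contact_force: [0.6, 0.3, -0.2]
grip_width: 0.0842
grip_force: 0.0
```

```bash
python3 dm.py
```

```text
[ 0.49395085 -0.19116739  0.11128469] to det, tcp z=.007: ([-5.2, -20.4, 104.3], np.float64(0.0002)) [ 0.20245012  0.49354     0.08336377  2.12909495 -0.0780538   0.52280327
  1.60662674]
```

Call:
{"fn": "send_rows", "kwargs": {
  "steps": "0 0 0 0 84; 0 0 0 0 84; 0 0 0 0 84"
}}

```text
time_s: 6.37
ee_pos: [0.4948, -0.1896, 0.1121]
ee_rot: [[-0.953, 0.304, -0.001], [0.304, 0.953, 0.001], [0.001, 0.0, -1.0]]
contact_force: [-0.1, 0.3, 0.0]
grip_width: 0.0843
grip_force: 0.0
```

```bash
python3 dm.py
```

```text
[ 0.49477565 -0.18961166  0.11212702] to det, tcp z=.007: ([-4.9, -22.2, 105.1], np.float64(-0.0005)) [ 0.2004732   0.4924622   0.08224864  2.12769101 -0.0779477   0.52548972
  1.60283823]
```

Call:
{"fn": "send_rows", "kwargs": {
  "steps": "-4.9 -22.2 0 0 84; -4.9 -22.2 10 0 84; -4.9 -22.2 40 0 84; -4.9 -22.2 70 0 84; -4.9 -22.2 95 0 84; -4.9 -22.2 110 0 84; -4.9 -22.2 110 0 84; -4.9 -22.2 110 0 84"
}}

```text
time_s: 7.03
ee_pos: [0.4932, -0.2109, 0.0024]
ee_rot: [[-0.954, 0.301, -0.001], [0.301, 0.954, 0.001], [0.001, 0.0, -1.0]]
contact_force: [0.1, -0.1, 0.1]
grip_width: 0.0837
grip_force: 0.0
```

Call:
{"fn": "send_rows", "kwargs": {
  "steps": "0 0 0 0 70; 0 0 0 0 62; 0 0 0 0 58; 0 0 0 0 50; 0 0 0 0 45; 0 0 0 0 45; 0 0 0 0 45; 0 0 0 0 45"
}}

```text
time_s: 7.7
ee_pos: [0.4931, -0.2126, 0.0029]
ee_rot: [[-0.953, 0.303, 0.0], [0.303, 0.953, -0.0], [-0.0, -0.0, -1.0]]
contact_force: [-0.7, -0.0, 0.3]
grip_width: 0.0454
grip_force: 0.0
```

The fingers went to 45 mm with no grip force, so I need to look.

```bash
python3 - <<'E'
from geo import *
from rig import r
s=r.read_state();print(s["grip_width"],s["grip_force"])
c=r.capture("side");t=r.capture("top");import pickle;pickle.dump((c,t),open("pics/g.pkl","wb"))
F=np.load("fit2.npy");print(proj(c,[s["ee_pos"]]),proj(t,[s["ee_pos"]]))
D=[((detT(F[:3],P),E),(0,0,255)) for P,E in[box(-85,45,-27,27,0,36),box(45,85,-17,17,0,28)]]
a=draw(c["color"][:,:,::-1],c,245,195,80,80,5,[]);b=draw(t["color"][:,:,::-1],t,245,160,80,80,5,[])
cv2.imwrite("pics/g.png",np.hstack([a,b]))
E
```

```text
0.04541956227147584 0.0
[[287.79103315 249.62088001]] [[282.43764684 196.45777448]]
```

View pics/g.png

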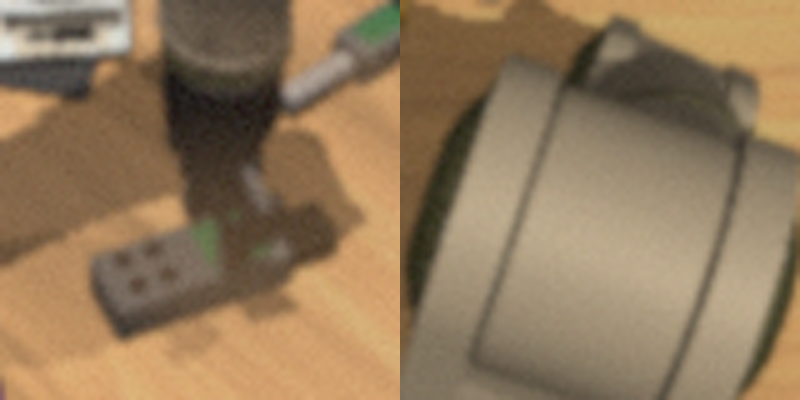

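The detector has not moved: its rear corner is still at (270,263) in side pixels and the gripper stands over its middle. I'll close further and watch the force.

Call:
{"fn": "send_rows", "kwargs": {
  "steps": "0 0 0 0 38; 0 0 0 0 34; 0 0 0 0 30; 0 0 0 0 30"
}}

```text
time_s: 8.13
ee_pos: [0.4931, -0.2125, 0.0027]
ee_rot: [[-0.953, 0.303, 0.0], [0.303, 0.953, -0.0], [-0.0, -0.0, -1.0]]
contact_force: [-0.9, -0.5, 0.5]
grip_width: 0.0299
grip_force: 0.0
```

```bash
python3 - <<'E'
from geo import *
from rig import r
import pickle
s=r.read_state();print(s["ee_pos"])
c=r.capture("side");t=r.capture("top");S=pickle.load(open("pics/side0.pkl","rb"))
pickle.dump((c,t),open("pics/g2.pkl","wb"))
R=np.array(s["ee_rot"]);e=s["ee_pos"]
L=[]
for sg in(-1,1):
    P=np.array([[x,sg*.015,z] for x in(-.011,.011) for z in(-.005,-.054)]);L.append(((P@R.T+e,[(0,1),(2,3),(0,2),(1,3)]),(0,0,255)))
f=lambda c,B:draw(np.clip(c["color"][:,:,::-1]*1.8,0,255).astype(np.uint8),c,255,190,65,75,6,B)
cv2.imwrite("pics/g2.png",np.hstack([f(S,[]),f(c,L)]))
E
```

```text
[ 0.49310675 -0.2125164   0.0027387 ]
```

View pics/g2.png

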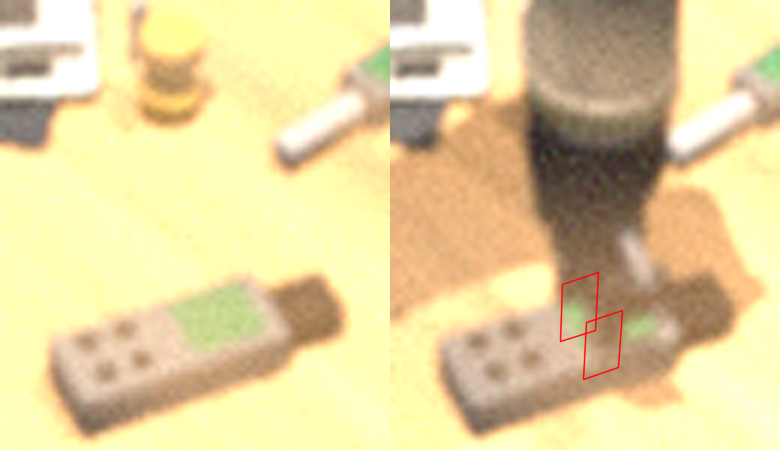

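```bash
python3 - <<'E'
from geo import *
import pickle
S=pickle.load(open("pics/side0.pkl","rb"));T=pickle.load(open("pics/top0.pkl","rb"))
R=np.array([[-.602,-.798,0],[-.798,.602,0],[0,0,-1.]])
for e in([.5818,.2484,.2329],[.5816,.2494,.2339]):
  for d in(0,.02,.035):
    print(d,proj(S,np.array([[0,-.035,-.006-d],[0,.035,-.006-d],[0,-.03,-.006-d],[0,.03,-.006-d]])@R.T+e).round(1).tolist())
# other reference points on known: base robot origin circle
print("base",proj(S,[[0,0,0]]),proj(T,[[0,0,0]]))
print("start tcp in pictures",proj(S,[[.2653,.6742,.1975]]),proj(T,[[.2653,.6742,.1975]]))
E
```

```text
0 [[231.2, 123.2], [212.2, 124.0], [229.8, 123.2], [213.6, 124.0]]
0.02 [[230.9, 118.6], [211.8, 119.5], [229.5, 118.7], [213.1, 119.4]]
0.035 [[230.7, 115.2], [211.5, 116.1], [229.3, 115.3], [212.8, 116.0]]
0 [[230.9, 122.9], [212.0, 123.7], [229.6, 122.9], [213.3, 123.7]]
0.02 [[230.7, 118.3], [211.6, 119.2], [229.3, 118.4], [212.9, 119.1]]
0.035 [[230.5, 114.9], [211.2, 115.7], [229.1, 114.9], [212.6, 115.7]]
base [[128.42162253 290.31316288]] [[222.8929052  327.03531003]]
start tcp in pictures [[ 92.92290246 116.41729387]] [[ 20.03703151 251.3775937 ]]
```

Camera and touch agree: the real finger tips sit about 32 mm higher than ee_pos reports. So I'll reopen and lower carefully, watching the force.

Call:
{"fn": "send_rows", "kwargs": {
  "steps": "0 0 -5 0 60; 0 0 -5 0 84; 0 0 -5 0 84; 0 0 -5 0 84; 0 0 0 0 84; 0 0 5 0 84; 0 0 10 0 84; 0 0 15 0 84; 0 0 15 0 84"
}}

```text
time_s: 8.98
ee_pos: [0.4925, -0.2123, -0.0135]
ee_rot: [[-0.953, 0.303, -0.002], [0.303, 0.953, 0.001], [0.002, 0.0, -1.0]]
contact_force: [-0.2, -0.5, 1.0]
grip_width: 0.0837
grip_force: 0.0
```

Call:
{"fn": "send_rows", "kwargs": {
  "steps": "0 0 3 0 84; 0 0 6 0 84; 0 0 9 0 84; 0 0 9 0 84"
}}

```text
time_s: 9.32
ee_pos: [0.4929, -0.2124, -0.0217]
ee_rot: [[-0.953, 0.303, -0.0], [0.303, 0.953, 0.0], [0.0, 0.0, -1.0]]
contact_force: [0.2, 0.5, 0.2]
grip_width: 0.0839
grip_force: 0.0
```

Call:
{"fn": "send_rows", "kwargs": {
  "steps": "0 0 3 0 84; 0 0 6 0 84; 0 0 6 0 75; 0 0 6 0 65; 0 0 6 0 60; 0 0 6 0 56; 0 0 6 0 52; 0 0 6 0 48; 0 0 6 0 45; 0 0 6 0 40; 0 0 6 0 40"
}}

```text
time_s: 10.23
ee_pos: [0.4931, -0.2131, -0.0268]
ee_rot: [[-0.953, 0.303, 0.0], [0.303, 0.953, -0.001], [-0.001, -0.0, -1.0]]
contact_force: [-2.3, -2.5, 5.9]
grip_width: 0.053
grip_force: 61.7
```

The detector is gripped: 53 mm and 62 N. Now I check from the pictures that the bolt moved, and work out the placing path, which tilts the detector by nose contact on the slope.

```bash
cat > place.py <<'E'
from geo import *
from rig import r
F=np.load("fit2.npy");p=F[3:7];h=.028
s=r.read_state();hd=np.array([np.cos(p[3]),np.sin(p[3])])
zoff=.0268
def ee(th,tx,lift=0):
    a=np.radians(th);t=np.radians(30)
    tip=np.array([tx*np.cos(t),tx*np.sin(t)])/1e3
    G=tip-np.array([.085*np.cos(a)+h*np.sin(a),.085*np.sin(a)-h*np.cos(a)])
    return np.r_[p[:2]+hd*G[0],p[2]+G[1]-h-zoff+lift]
W=[("hover",0,52,.17),("near",0,52,.015),(0,0,52,0),(5,5,57,0),(10,10,64,0),(15,15,72,0),(20,20,79,0),(25,25,83,0),(30,30,84.5,0)]
if __name__=="__main__":
    print(s["ee_pos"],s["contact_force"],s["grip_width"])
    for n,a,b,l in W: print(n,ee(a,b,l).round(4),*move(s,ee(a,b,l),p[3]+np.pi/2))
E
python3 place.py; python3 - <<'E'
from geo import *
from rig import r
import pickle
F=np.load("fit2.npy");p=F[3:7]
for n in("top","side"):
    c0=pickle.load(open(f"pics/{n}0.pkl","rb"));c=r.capture(n)
    q=proj(c,bayT(p,np.array([(x,0,40) for x in range(40,140,4)])/1e3)).astype(np.float32)
    for C in(c0,c): print(n,cv2.remap(C["color"],q[None,:,0],q[None,:,1],1)[0].mean(1).round().astype(int).tolist())
E
```

```text
[ 0.49309041 -0.21306701 -0.02675119] [-2.33270301 -2.47412688  5.92239733] 0.05304965592279764
hover [0.5236 0.1516 0.2438] [81.4, 356.6, -270.8] -1.2333
near [0.5236 0.1516 0.0888] [81.5, 356.7, -115.8] -1.2333
0 [0.5236 0.1516 0.0738] [81.5, 356.7, -100.8] -1.2333
5 [0.525  0.1533 0.0688] [80.7, 358.8, -95.8] -1.2333
10 [0.5278 0.157  0.0646] [79.2, 363.1, -91.6] -1.2333
15 [0.5315 0.1619 0.0609] [77.2, 368.9, -87.8] -1.2333
20 [0.535  0.1667 0.0565] [75.2, 374.6, -83.5] -1.2333
25 [0.5375 0.1699 0.0508] [73.9, 378.4, -77.7] -1.2333
30 [0.539  0.172  0.0438] [73.0, 380.8, -70.8] -1.2333
top [17, 26, 22, 20, 20, 38, 91, 137, 149, 149, 149, 146, 117, 67, 33, 26, 25, 21, 22, 23, 22, 28, 69, 124, 148]
top [22, 23, 22, 21, 21, 16, 20, 24, 20, 24, 21, 17, 26, 63, 125, 152, 153, 152, 151, 138, 102, 57, 28, 22, 24]
side [30, 20, 15, 9, 11, 38, 80, 129, 160, 171, 175, 172, 158, 129, 97, 78, 59, 41, 30, 16, 26, 36, 49, 52, 59]
side [46, 45, 45, 47, 44, 42, 43, 48, 69, 85, 84, 78, 77, 88, 117, 156, 181, 189, 191, 182, 163, 132, 103, 85, 68]
```

The bolt edge shifted by about 31 mm, so it is fully withdrawn. Now I lift and carry the detector to a hover over the bay.

Call:
{"fn": "send_rows", "kwargs": {
  "steps": "0 0 -20 0 40; 0 0 -50 0 40; 0 0 -90 0 40; 0 0 -130 0 40; 0 0 -170 0 40; 0 0 -210 0 40; 0 0 -250 -0.1 40; 0 20 -271 -0.2 40; 8 55 -271 -0.3 40; 16 90 -271 -0.42 40; 24 125 -271 -0.54 40; 32 160 -271 -0.66 40"
}}

```text
time_s: 11.33
ee_pos: [0.5102, -0.0487, 0.2437]
ee_rot: [[-0.937, -0.35, -0.0], [-0.35, 0.937, -0.0], [0.0, 0.0, -1.0]]
contact_force: [0.5, -0.1, -3.9]
grip_width: 0.0528
grip_force: 65.7
```

```bash
python3 place.py | head -2
```

```text
[ 0.51021304 -0.04871073  0.24374612] [ 0.52637817 -0.08274526 -3.92292653] 0.05275128383702326
hover [0.5236 0.1516 0.2438] [-82.7, 182.9, -0.1] -0.5672
```

Call:
{"fn": "send_rows", "kwargs": {
  "steps": "-16 36 0 -0.12 40; -33 73 0 -0.24 40; -50 110 0 -0.36 40; -66 146 0 -0.48 40; -82.7 182.9 0 -0.567 40; -82.7 182.9 0 -0.567 40; -82.7 182.9 0 -0.567 40; -82.7 182.9 0 -0.567 40; -82.7 182.9 0 -0.567 40"
}}

```text
time_s: 12.08
ee_pos: [0.5252, 0.1482, 0.2433]
ee_rot: [[-0.608, -0.794, -0.001], [-0.794, 0.608, -0.001], [0.002, 0.0, -1.0]]
contact_force: [-0.1, 0.6, -3.3]
grip_width: 0.0528
grip_force: 65.7
```

```bash
python3 place.py
```

```text
[0.52522247 0.1482251  0.24333636] [-0.07916604  0.58688784 -3.31255291] 0.052763281036111956
hover [0.5236 0.1516 0.2438] [-1.7, 3.3, -0.5] -0.0081
near [0.5236 0.1516 0.0888] [-1.9, 3.3, 154.5] -0.0081
0 [0.5236 0.1516 0.0738] [-2.0, 3.3, 169.5] -0.0081
5 [0.525  0.1533 0.0688] [-4.2, 3.3, 174.5] -0.0081
10 [0.5278 0.157  0.0646] [-8.8, 3.3, 178.7] -0.0081
15 [0.5315 0.1619 0.0609] [-15.0, 3.4, 182.5] -0.0081
20 [0.535  0.1667 0.0565] [-20.9, 3.4, 186.8] -0.0081
25 [0.5375 0.1699 0.0508] [-25.0, 3.5, 192.5] -0.0081
30 [0.539  0.172  0.0438] [-27.5, 3.5, 199.5] -0.0081
```

Call:
{"fn": "send_rows", "kwargs": {
  "steps": "-1 2 20 -0.008 40; -1.9 3.3 50 -0.008 40; -1.9 3.3 85 -0.008 40; -1.9 3.3 115 -0.008 40; -1.9 3.3 135 -0.008 40; -1.9 3.3 145 -0.008 40; -1.9 3.3 150 -0.008 40; -1.9 3.3 150 -0.008 40; -1.9 3.3 150 -0.008 40"
}}

```text
time_s: 12.83
ee_pos: [0.5249, 0.1532, 0.0947]
ee_rot: [[-0.601, -0.799, 0.001], [-0.799, 0.601, 0.0], [-0.001, -0.001, -1.0]]
contact_force: [-0.7, -0.1, -3.6]
grip_width: 0.0533
grip_force: 65.6
```

```bash
python3 place.py; python3 - <<'E'
from geo import *
from rig import r
from place import p,F
s=r.read_state();c=r.capture("side");t=r.capture("top")
R0=Ro.from_euler("Z",p[3]).as_matrix();o=s["ee_pos"]+[0,0,.0268]
D=[((P@R0.T+o,E),(0,0,255)) for P,E in[box(-85,45,-27,27,0,36),box(45,85,-17,17,0,28)]]
g=lambda c,x,y:draw(np.clip(c["color"][:,:,::-1]*1.5,0,255).astype(np.uint8),c,x,y,80,100,5,D)
cv2.imwrite("pics/n.png",np.hstack([g(c,190,115),g(t,130,120)]))
E
```

```text
[0.52486914 0.15320622 0.09470145] [-0.73501945 -0.12697696 -3.55833226] 0.05326865105429536
hover [0.5236 0.1516 0.2438] [1.9, -0.1, -149.1] 0.0013
near [0.5236 0.1516 0.0888] [2.0, 0.0, 5.9] 0.0013
0 [0.5236 0.1516 0.0738] [2.1, 0.0, 20.9] 0.0013
5 [0.525  0.1533 0.0688] [-0.2, 0.0, 25.9] 0.0013
10 [0.5278 0.157  0.0646] [-4.8, 0.0, 30.1] 0.0013
15 [0.5315 0.1619 0.0609] [-10.9, 0.0, 33.9] 0.0013
20 [0.535  0.1667 0.0565] [-16.9, 0.0, 38.2] 0.0013
25 [0.5375 0.1699 0.0508] [-20.9, 0.0, 44.0] 0.0013
30 [0.539  0.172  0.0438] [-23.5, 0.0, 50.9] 0.0013
```

View pics/n.png

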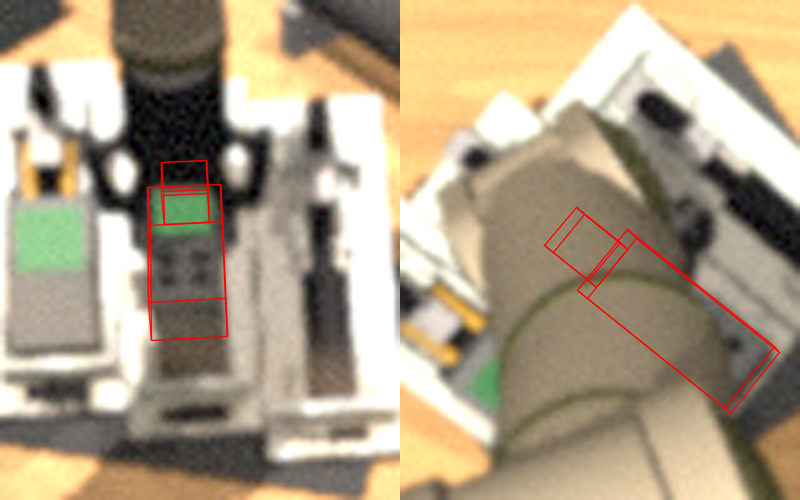

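The side picture (left half) shows the detector held level, centred on its bay and matching the overlay, with its buttons near (185,270). I'll lower it slowly.

Call:
{"fn": "send_rows", "kwargs": {
  "steps": "1 0 4 0 40; 2 0 8 0 40; 2 0 12 0 40; 2 0 16 0 40; 2 0 18 0 40; 2 0 20 0 40; 1 0 23 0 40; 0 0 26 0 40; 0 0 26 0 40"
}}

```text
time_s: 13.68
ee_pos: [0.5211, 0.1498, 0.0668]
ee_rot: [[-0.602, -0.799, -0.006], [-0.799, 0.602, -0.005], [0.008, 0.002, -1.0]]
contact_force: [-6.7, -10.0, 5.2]
grip_width: 0.053
grip_force: 67.7
```

```bash
python3 place.py
```

```text
[0.52113123 0.14977059 0.06682505] [ -6.65400828 -10.02499735   5.2304084 ] 0.05301690861755447
hover [0.5236 0.1516 0.2438] [-1.6, -0.6, -177.0] 0.0003
near [0.5236 0.1516 0.0888] [-2.8, -0.9, -22.0] 0.0003
0 [0.5236 0.1516 0.0738] [-2.9, -0.9, -7.0] 0.0003
5 [0.525  0.1533 0.0688] [-5.2, -0.9, -2.0] 0.0003
10 [0.5278 0.157  0.0646] [-9.8, -0.9, 2.1] 0.0003
15 [0.5315 0.1619 0.0609] [-16.0, -0.9, 5.8] 0.0003
20 [0.535  0.1667 0.0565] [-22.0, -0.9, 10.1] 0.0003
25 [0.5375 0.1699 0.0508] [-26.1, -1.0, 15.9] 0.0003
30 [0.539  0.172  0.0438] [-28.7, -1.0, 22.8] 0.0003
```

Call:
{"fn": "send_rows", "kwargs": {
  "steps": "0 0 1.5 0 40; -1 0 3 0 40; -2.5 0 4 0 40; -4 0 4.5 0 40; -4 0 4.5 0 40"
}}

```text
time_s: 14.1
ee_pos: [0.5218, 0.151, 0.0621]
ee_rot: [[-0.602, -0.798, -0.009], [-0.798, 0.602, -0.008], [0.012, 0.002, -1.0]]
contact_force: [-10.9, -14.7, 6.2]
grip_width: 0.0529
grip_force: 68.6
```

```bash
python3 - <<'E'
from geo import *
from rig import r
s=r.read_state();print(s["wrist_torque"],s["ee_pos"])
E
```

```text
[-2.3866816   1.85344747  0.03985814] [0.5218242  0.15103451 0.06213834]
```

```bash
cat > tilt.py <<'E'
from place import *
from scipy.optimize import fsolve
e=np.array(s["ee_pos"]);u=(e[:2]-p[:2])@hd*1e3;w=(e[2]-p[2])*1e3
f=lambda v:[(ee(v[0],v[1])[:2]-p[:2])@hd*1e3-u,(ee(v[0],v[1])[2]-p[2])*1e3-w]
lat=(e[:2]-p[:2])@np.array([-hd[1],hd[0]])*1e3
F3=np.array(s["contact_force"]);print("u,w,lat",round(u,1),round(w,1),round(lat,1),"theta,tip",fsolve(f,[10,60]).round(1),"F fwd,up",(F3[:2]@hd).round(1),F3[2].round(1),"grip",s["grip_force"].round(1),"t",s["time_s"],"R z",np.array(s["ee_rot"])[:,2].round(3))
E
python3 tilt.py
```

```text
Traceback (most recent call last):
  File "tilt.py", line 6, in <module>
    F3=np.array(s["contact_force"]);print("u,w,lat",round(u,1),round(w,1),round(lat,1),"theta,tip",fsolve(f,[10,60]).round(1),"F fwd,up",(F3[:2]@hd).round(1),F3[2].round(1),"grip",s["grip_force"].round(1),"t",s["time_s"],"R z",np.array(s["ee_rot"])[:,2].round(3))
                                                                                                                                                                                    ^^^^^^^^^^^^^^^^^^^^^
AttributeError: 'float' object has no attribute 'round'
```

```bash
sed -i 's/s\["grip_force"\].round(1)/round(s["grip_force"],1)/' tilt.py; python3 tilt.py
```

```text
u,w,lat -41.5 -12.5 1.1 theta,tip [ 8.3 53.9] F fwd,up -18.3 6.2 grip 68.6 t 14.1 R z [-0.009 -0.008 -1.   ]
```

Call:
{"fn": "send_rows", "kwargs": {
  "steps": "1 0 2 0 40; 2 0 4 0 40; 3 0 6 0 40; 3 0 8 0 40; 3 0 10 0 40; 3 0 10 0 40"
}}

```text
time_s: 14.6
ee_pos: [0.5219, 0.1508, 0.0524]
ee_rot: [[-0.601, -0.799, -0.005], [-0.799, 0.601, -0.005], [0.007, 0.001, -1.0]]
contact_force: [-7.6, -10.3, 2.5]
grip_width: 0.0528
grip_force: 69.5
```

```bash
python3 tilt.py
```

```text
u,w,lat -41.6 -22.2 1.0 theta,tip [15.  55.1] F fwd,up -12.8 2.5 grip 69.5 t 14.6 R z [-0.005 -0.005 -1.   ]
```

Call:
{"fn": "send_rows", "kwargs": {
  "steps": "1 0 -2 0 40; 1 0 -4.5 0 40; -1.5 0 -6 0 40; -4 0 -7.5 0 40; -6.5 0 -9 0 40; -9 0 -10.5 0 40; -11 0 -11.5 0 40; -12.7 0 -12 0 40; -12.7 0 -12 0 40; -12.7 0 -12 0 40"
}}

```text
time_s: 15.43
ee_pos: [0.5324, 0.1644, 0.0652]
ee_rot: [[-0.6, -0.8, 0.0], [-0.8, 0.6, -0.0], [0.0, -0.0, -1.0]]
contact_force: [0.2, 0.0, -3.7]
grip_width: 0.0529
grip_force: 68.7
```

```bash
python3 tilt.py
```

```text
u,w,lat -24.5 -9.4 0.8 theta,tip [13.  74.7] F fwd,up 0.1 -3.7 grip 68.7 t 15.4333 R z [ 0. -0. -1.]
```

Call:
{"fn": "send_rows", "kwargs": {
  "steps": "0 0 2 0 40; -0.5 0 4 0 40; -1 0 6 0 40; -2 0 8 0 40; -3 0 10 0 40; -3 0 11 0 40; -3 0 11 0 40"
}}

```text
time_s: 16.02
ee_pos: [0.5325, 0.1646, 0.0543]
ee_rot: [[-0.601, -0.799, -0.003], [-0.799, 0.601, -0.003], [0.004, 0.0, -1.0]]
contact_force: [-7.2, -7.6, 8.0]
grip_width: 0.053
grip_force: 71.6
```

```bash
python3 tilt.py
```

```text
u,w,lat -24.3 -20.3 0.8 theta,tip [20.2 75.2] F fwd,up -10.4 8.0 grip 71.6 t 16.0167 R z [-0.003 -0.003 -1.   ]
```

Call:
{"fn": "send_rows", "kwargs": {
  "steps": "1.5 0 -2.6 0 40; 0 0 -4 0 40; -2 0 -5 0 40; -3.3 0 -5.5 0 40; -3.3 0 -5.5 0 40; -3.3 0 -5.5 0 40"
}}

```text
time_s: 16.52
ee_pos: [0.5363, 0.1698, 0.0596]
ee_rot: [[-0.6, -0.8, 0.0], [-0.8, 0.6, 0.0], [-0.0, 0.0, -1.0]]
contact_force: [-0.6, -0.1, -4.0]
grip_width: 0.0528
grip_force: 69.8
```

```bash
python3 tilt.py
```

```text
u,w,lat -17.9 -15.0 0.9 theta,tip [19.2 82.7] F fwd,up -0.5 -4.0 grip 69.8 t 16.5167 R z [ 0.  0. -1.]
```

Call:
{"fn": "send_rows", "kwargs": {
  "steps": "0 0 2 0 40; -0.5 0 4 0 40; -1 0 6 0 40; -1.5 0 8 0 40; -2 0 10 0 40; -2 0 10 0 40"
}}

```text
time_s: 17.02
ee_pos: [0.5369, 0.1703, 0.0493]
ee_rot: [[-0.6, -0.8, -0.001], [-0.8, 0.6, -0.001], [0.001, 0.0, -1.0]]
contact_force: [-3.3, -3.2, 2.0]
grip_width: 0.0528
grip_force: 72.2
```

```bash
python3 tilt.py
```

```text
u,w,lat -17.0 -25.3 0.7 theta,tip [25.9 82.7] F fwd,up -4.5 2.0 grip 72.2 t 17.0167 R z [-0.001 -0.001 -1.   ]
```

Call:
{"fn": "send_rows", "kwargs": {
  "steps": "-0.5 0 1.5 0 40; -1 0 3 0 40; -1.5 0 4 0 40; -1.5 0 4.5 0 40; -1.5 0 4.5 0 40"
}}

```text
time_s: 17.43
ee_pos: [0.5372, 0.1707, 0.0463]
ee_rot: [[-0.601, -0.8, -0.001], [-0.8, 0.601, -0.002], [0.003, -0.0, -1.0]]
contact_force: [-8.5, -8.4, 21.5]
grip_width: 0.0533
grip_force: 75.2
```

```bash
python3 tilt.py
```

```text
u,w,lat -16.6 -28.3 0.7 theta,tip [27.8 82.8] F fwd,up -11.8 21.5 grip 75.2 t 17.4333 R z [-0.001 -0.002 -1.   ]
```

The reaction is now square to the slope, so the detector lies flat. I'll relax the pressure, then release.

Call:
{"fn": "send_rows", "kwargs": {
  "steps": "-0.3 0 -1 0 40; -0.3 0 -1.5 0 40; -0.3 0 -1.5 0 50; -0.3 0 -1.5 0 56; -0.3 0 -1.5 0 60; -0.3 0 -1.5 0 66; -0.3 0 -1.5 0 68; -0.3 0 -1.5 0 68; -0.3 0 -1.5 0 68"
}}

```text
time_s: 18.18
ee_pos: [0.5386, 0.1727, 0.0468]
ee_rot: [[-0.6, -0.8, 0.0], [-0.8, 0.6, 0.0], [-0.0, -0.0, -1.0]]
contact_force: [-1.0, 0.8, -0.5]
grip_width: 0.0677
grip_force: 0.0
```

```bash
python3 tilt.py
```

```text
u,w,lat -14.1 -27.8 0.8 theta,tip [28.4 85.4] F fwd,up 0.0 -0.5 grip 0.0 t 18.1833 R z [ 0.  0. -1.]
```

Call:
{"fn": "send_rows", "kwargs": {
  "steps": "0 0 -10 0 68; 0 0 -25 0 68; 0 0 -50 0 68; 0 0 -85 0 68; 0 0 -120 0 68; 0 0 -160 0 68; 0 0 -190 0 68; 0 0 -190 0 60; 0 0 -190 0 60"
}}

```text
time_s: 18.93
ee_pos: [0.5392, 0.1727, 0.2393]
ee_rot: [[-0.6, -0.8, 0.004], [-0.8, 0.6, 0.001], [-0.004, -0.003, -1.0]]
contact_force: [0.4, 0.8, -0.1]
grip_width: 0.0598
grip_force: 0.0
```

```bash
cat > k2.py <<'E'
from geo import *
from rig import r
F=np.load("fit2.npy");p=F[3:7];s=r.read_state()
t=bayT(p,[[.148,0,.072]])[0]-[0,0,.0187+.032]
print(s["ee_pos"],t,"to knob",move(s,t,p[3]+np.pi/2))
E
python3 k2.py
cat > seat.py <<'E'
from geo import *
from rig import r
import sys
F=np.load("fit2.npy");p=F[3:7]
c=r.capture("side");g=c["color"].astype(int)
# lines along the det's top (z=36) and across; print mean grey and greenness
def samp(P):
    q=proj(c,bayT(p,np.array(P,float)/1e3)).astype(np.float32);v=cv2.remap(c["color"],q[None,:,0],q[None,:,1],1)[0].astype(int);return v.mean(1).round().astype(int).tolist(),(v[:,1]-v[:,0]).tolist()
print("along z36 -104..120 step 4",samp([(x,0,36) for x in range(-104,121,4)]))
for x in(-60,0,30): print("across x",x,samp([(x,y,36) for y in range(-48,49,4)])[0])
print("nose across x70 z28",samp([(70,y,28) for y in range(-40,41,4)])[0])
E
python3 seat.py
```

```text
[0.53923099 0.17269035 0.23930423] [0.60317215 0.25711028 0.16026179] to knob ([-105.6, -0.3, 79.4], np.float64(0.002))
along z36 -104..120 step 4 ([82, 95, 104, 89, 68, 66, 75, 83, 81, 78, 83, 80, 73, 80, 75, 70, 66, 71, 70, 69, 68, 68, 74, 83, 92, 100, 100, 101, 100, 102, 102, 101, 107, 103, 106, 104, 83, 57, 33, 16, 23, 14, 20, 27, 38, 37, 47, 59, 71, 78, 96, 134, 165, 177, 180, 177, 165], [-6, -6, -6, -6, -7, -7, -9, -7, -9, -10, -5, -7, -6, -7, -7, -6, -7, -1, -2, -3, -4, -4, 2, 18, 30, 38, 40, 41, 40, 42, 40, 41, 39, 38, 29, 12, 2, -2, 0, 0, 0, -4, 1, -2, -3, -1, -3, -2, -3, -4, -5, -9, -11, -12, -10, -10, -11])
across x -60 [111, 125, 129, 130, 128, 111, 88, 78, 74, 64, 66, 71, 80, 80, 77, 66, 68, 75, 92, 124, 165, 193, 200, 202, 202]
across x 0 [101, 118, 128, 131, 130, 115, 84, 79, 90, 99, 100, 100, 100, 102, 109, 110, 108, 112, 107, 142, 180, 201, 208, 207, 192]
across x 30 [117, 123, 130, 129, 125, 110, 88, 77, 89, 95, 97, 99, 105, 110, 107, 107, 113, 116, 122, 148, 183, 204, 212, 214, 212]
nose across x70 z28 [126, 131, 125, 122, 120, 101, 77, 45, 26, 24, 25, 27, 33, 39, 55, 98, 151, 183, 194, 196, 204]
```

The detector lies flat in its bay: the body front edge reads at about x = 42 mm, it is centred across, and the green display is up. Now the bolt.

Call:
{"fn": "send_rows", "kwargs": {
  "steps": "-35 0 0 0 60; -70 0 0 0 60; -105 0 0 0 60; -105.6 -0.3 0 0 60; -105.6 -0.3 20 0 60; -105.6 -0.3 40 0 60; -105.6 -0.3 60 0 60; -105.6 -0.3 72 0 60; -105.6 -0.3 79 0 60; -105.6 -0.3 79 0 60; -105.6 -0.3 79 0 60"
}}

```text
time_s: 19.9
ee_pos: [0.602, 0.2568, 0.1576]
ee_rot: [[-0.6, -0.8, -0.001], [-0.8, 0.6, -0.0], [0.001, 0.0, -1.0]]
contact_force: [-0.6, -0.9, 0.7]
grip_width: 0.0602
grip_force: 0.0
```

```bash
python3 k2.py
```

```text
[0.60196941 0.25675752 0.15758836] [0.60317215 0.25711028 0.16026179] to knob ([-1.0, -0.7, -2.7], np.float64(0.0022))
```

Close on the knob and slide it down the slope.

Call:
{"fn": "send_rows", "kwargs": {
  "steps": "-1 -0.5 -2 0 40; -1 -0.5 -2 0 25; -1 -0.5 -2 0 10; -1 -0.5 -2 0 5; -1 -0.5 -2 0 5; -1 -0.5 -2 0 5; -1 -0.5 -2 0 5"
}}

```text
time_s: 20.48
ee_pos: [0.6027, 0.2576, 0.1607]
ee_rot: [[-0.599, -0.8, 0.0], [-0.8, 0.599, 0.0], [-0.001, -0.0, -1.0]]
contact_force: [-2.8, -0.8, 5.2]
grip_width: 0.0149
grip_force: 59.3
```

Call:
{"fn": "send_rows", "kwargs": {
  "steps": "3.3 0 0.5 0 5; 7.7 0 3 0 5; 12 0 5.5 0 5; 16.3 0 8 0 5; 20.6 0 10.5 0 5; 25 0 13 0 5; 28.5 0 15 0 5; 31 0 16.5 0 5; 31.9 0 17 0 5; 31.9 0 17 0 5"
}}

```text
time_s: 21.32
ee_pos: [0.5839, 0.2322, 0.1427]
ee_rot: [[-0.6, -0.8, 0.001], [-0.8, 0.6, 0.001], [-0.001, 0.0, -1.0]]
contact_force: [2.3, 6.2, -4.3]
grip_width: 0.0154
grip_force: 59.3
```

```bash
python3 k2.py; python3 tilt.py
```

```text
[0.58391991 0.23224286 0.1426671 ] [0.60317215 0.25711028 0.16026179] to knob ([-31.5, -0.5, -17.6], np.float64(0.0027))
u,w,lat 60.7 68.1 0.4 theta,tip [ -9.9 161.2] F fwd,up 6.3 -4.3 grip 59.3 t 21.3167 R z [ 0.001  0.001 -1.   ]
```

Call:
{"fn": "send_rows", "kwargs": {
  "steps": "1.7 0 1 0 5; 3.5 0 2 0 5; 3.5 0 2 0 5; 3.5 0 2 0 5"
}}

```text
time_s: 21.65
ee_pos: [0.5841, 0.2324, 0.1426]
ee_rot: [[-0.599, -0.801, 0.006], [-0.801, 0.599, 0.005], [-0.008, -0.001, -1.0]]
contact_force: [4.3, 11.5, 5.1]
grip_width: 0.0152
grip_force: 60.5
```

Call:
{"fn": "send_rows", "kwargs": {
  "steps": "1.3 0 0.8 0 5; 2.6 0 1.5 0 5; 2.6 0 1.5 0 5; 2.6 0 1.5 0 5"
}}

```text
time_s: 21.98
ee_pos: [0.5843, 0.2325, 0.1425]
ee_rot: [[-0.598, -0.801, 0.01], [-0.801, 0.598, 0.009], [-0.013, -0.003, -1.0]]
contact_force: [6.4, 15.5, 10.4]
grip_width: 0.0151
grip_force: 61.3
```

Call:
{"fn": "send_rows", "kwargs": {
  "steps": "-5 0 -3 0 5; -5 0 -3 0 5; -5 0 -3 0 30; -5 0 -3 0 50; -5 0 -3 0 60; -5 0 -3 0 60; -5 0 -25 0 60; -5 0 -60 0 60; -5 0 -100 0 60; -5 0 -140 0 60; -5 0 -160 0 60; -5 0 -160 0 60"
}}

```text
time_s: 22.98
ee_pos: [0.5852, 0.2314, 0.3049]
ee_rot: [[-0.601, -0.799, 0.008], [-0.799, 0.601, 0.003], [-0.007, -0.004, -1.0]]
contact_force: [0.1, 0.5, -0.7]
grip_width: 0.0599
grip_force: 0.0
```

```bash
python3 seat.py | head -1; python3 - <<'E'
from geo import *
from rig import r
import pickle
F=np.load("fit2.npy");p=F[3:7];c=r.capture("side");c0=pickle.load(open("pics/side0.pkl","rb"))
for C in(c0,c):
  for y in(-8,0,8):
    q=proj(c,bayT(p,np.array([(x,y,38) for x in range(40,100,2)])/1e3)).astype(np.float32);print(y,cv2.remap(C["color"],q[None,:,0],q[None,:,1],1)[0].mean(1).round().astype(int).tolist())
cv2.imwrite("pics/last.png",c["color"][:,:,::-1])
E
```

```text
along z36 -104..120 step 4 ([84, 92, 99, 87, 69, 65, 77, 83, 85, 79, 79, 81, 81, 80, 77, 69, 68, 69, 68, 68, 66, 64, 70, 82, 93, 100, 101, 101, 101, 101, 98, 97, 97, 103, 90, 78, 67, 44, 30, 22, 28, 52, 81, 101, 110, 109, 108, 108, 104, 96, 80, 64, 41, 20, 19, 14, 24], [-4, -6, -6, -7, -9, -6, -10, -7, -8, -10, -8, -8, -5, -4, -5, -6, -4, -7, -7, -3, -1, -2, 1, 18, 31, 38, 39, 39, 38, 38, 40, 39, 41, 37, 29, 15, 1, 0, -5, -2, -2, -4, -6, -7, -7, -9, -7, -7, -8, -7, -7, -4, -2, -4, -3, 0, -1])
-8 [32, 27, 26, 26, 23, 20, 21, 23, 25, 26, 31, 36, 54, 75, 94, 112, 127, 139, 145, 149, 150, 150, 147, 144, 137, 124, 115, 108, 102, 100]
0 [31, 28, 23, 15, 14, 16, 12, 6, 8, 17, 30, 47, 70, 97, 120, 142, 157, 165, 171, 173, 175, 175, 174, 170, 162, 151, 137, 118, 101, 92]
8 [32, 30, 30, 29, 26, 21, 19, 22, 24, 27, 35, 51, 70, 93, 117, 138, 155, 162, 168, 170, 172, 169, 166, 164, 161, 156, 152, 148, 144, 140]
-8 [61, 51, 42, 34, 26, 17, 18, 21, 30, 40, 55, 70, 80, 88, 89, 87, 85, 83, 83, 83, 85, 86, 87, 87, 88, 90, 91, 91, 91, 87]
0 [59, 53, 43, 33, 25, 20, 19, 22, 30, 43, 57, 73, 86, 97, 104, 107, 109, 109, 109, 109, 108, 107, 106, 105, 103, 99, 94, 88, 81, 68]
8 [80, 73, 64, 51, 42, 34, 31, 34, 43, 58, 77, 100, 120, 136, 150, 156, 160, 161, 161, 159, 157, 155, 153, 152, 150, 147, 145, 139, 132, 124]
```

The tongue edge now reads about 59–61 mm, against 58 nominal. For an independent check I'll push the knob home from the uphill side with shut fingers.

```bash
python3 - <<'E'
from geo import *
from rig import r
F=np.load("fit2.npy");p=F[3:7];s=r.read_state()
for x in(150,137,134): print(x,s["ee_pos"],move(s,bayT(p,[[x/1e3,0,.062]])[0]-[0,0,.032],p[3]+np.pi/2))
E
```

```text
150 [0.5833029  0.23032595 0.29994304] ([-40.0, 0.3, 128.7], np.float64(0.0015))
137 [0.5833029  0.23032595 0.29994304] ([-28.7, 0.4, 135.2], np.float64(0.0015))
134 [0.5833029  0.23032595 0.29994304] ([-26.1, 0.4, 136.7], np.float64(0.0015))
```

Call:
{"fn": "send_rows", "kwargs": {
  "steps": "-40 0 0 0 30; -40 0 0 0 0; -40 0 20 0 0; -40 0 50 0 0; -40 0 80 0 0; -40 0 105 0 0; -40 0 120 0 0; -40 0 128 0 0; -40 0 128 0 0; -40 0 128 0 0"
}}

```text
time_s: 23.92
ee_pos: [0.607, 0.2627, 0.1707]
ee_rot: [[-0.6, -0.8, -0.001], [-0.8, 0.6, -0.001], [0.001, 0.001, -1.0]]
contact_force: [0.3, 0.2, 0.3]
grip_width: -0.0001
grip_force: 0.0
```

Call:
{"fn": "send_rows", "kwargs": {
  "steps": "3 0 1.7 0 0; 6 0 3.5 0 0; 9 0 5.2 0 0; 11 0 6.3 0 0; 11 0 6.3 0 0"
}}

```text
time_s: 24.33
ee_pos: [0.6004, 0.2533, 0.1652]
ee_rot: [[-0.601, -0.8, 0.0], [-0.8, 0.601, -0.0], [0.0, -0.0, -1.0]]
contact_force: [-0.1, -0.3, -0.1]
grip_width: 0.0
grip_force: 0.0
```

Call:
{"fn": "send_rows", "kwargs": {
  "steps": "2 0 1.2 0 0; 4 0 2.3 0 0; 5 0 2.9 0 0; 5 0 2.9 0 0"
}}

```text
time_s: 24.67
ee_pos: [0.5981, 0.2506, 0.1626]
ee_rot: [[-0.6, -0.8, 0.001], [-0.8, 0.6, 0.001], [-0.002, -0.0, -1.0]]
contact_force: [1.7, 1.3, 3.4]
grip_width: 0.0003
grip_force: 1.4
```

Call:
{"fn": "send_rows", "kwargs": {
  "steps": "2 0 1.2 0 0; 4 0 2.3 0 0; 4 0 2.3 0 0; 4 0 2.3 0 0"
}}

```text
time_s: 25.0
ee_pos: [0.5982, 0.2506, 0.1624]
ee_rot: [[-0.599, -0.801, 0.007], [-0.801, 0.599, 0.006], [-0.009, -0.002, -1.0]]
contact_force: [4.4, 5.7, 12.2]
grip_width: -0.0002
grip_force: 6.4
```

The bolt holds still against about 12 N, far above its 2.5 N friction, so it is fully home. I'll retreat and hand in.

Call:
{"fn": "send_rows", "kwargs": {
  "steps": "-8 0 -5 0 0; -14 0 -8 0 0; -14 0 -20 0 0; -14 0 -60 0 0; -14 0 -100 0 0; -14 0 -140 0 0; -14 0 -170 0 0; -14 0 -170 0 0; -14 0 -170 0 0"
}}

```text
time_s: 25.75
ee_pos: [0.6039, 0.2579, 0.3321]
ee_rot: [[-0.6, -0.8, 0.003], [-0.8, 0.6, 0.001], [-0.002, -0.002, -1.0]]
contact_force: [-0.0, 0.1, -0.5]
grip_width: 0.0003
grip_force: 0.0
```

```bash
python3 - <<'E'
from geo import *
from rig import r
import pickle
F=np.load("fit2.npy");p=F[3:7];c=r.capture("side");c0=pickle.load(open("pics/side0.pkl","rb"))
q=proj(c,bayT(p,np.array([(x,0,38) for x in range(40,100,2)])/1e3)).astype(np.float32);print(cv2.remap(c["color"],q[None,:,0],q[None,:,1],1)[0].mean(1).round().astype(int).tolist())
# neighbours' bolts & thermometer: image shift vs start
for n,(x,y,w,h) in dict(thmbolt=(243,140,28,30),thm=(298,188,42,32),manbolt=(190,135,22,28)).items():
    f=lambda C:np.float32(cv2.cvtColor(C["color"],6 if False else cv2.COLOR_RGB2GRAY)[y:y+h,x:x+w])
    print(n,cv2.phaseCorrelate(f(c0),f(c)))
print(r.read_state()["contact_force"],r.read_state()["time_s"])
E
```

```text
[63, 53, 41, 28, 21, 17, 17, 19, 30, 45, 58, 72, 83, 90, 93, 94, 95, 97, 98, 98, 96, 92, 90, 90, 90, 87, 84, 78, 73, 65]
thmbolt ((0.2245513498103282, -0.16595774611202607), 0.8694789505004883)
thm ((0.39268124686858386, -0.02344961669438561), 1.1188920537630718)
manbolt ((-0.058200131947774736, -0.03386326325178857), 0.9806435704231262)
[-0.30546992 -0.40226169 -0.88907361] 25.8
```

```bash
python3 -c "
from rig import r
print(r.job_done())"
```

```text
the job is handed in; nothing more can be done
None
```

The gas leak detector lies flat, display up, in its own (middle) bay with the keeper bolt fully home over its nose, and I handed the job in at about 26 s; the camera shows the other bolts and the thermometer unmoved, but I did not recheck the other table items.

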